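# Switch on under the red guard

### The job

Switch on the box with the red guard: using only a fingertip or the outside of the fingers, lift the red hinged guard, push the steel toggle beneath it fully over to its rear (on) side while the guard is up, then draw the finger out and let the guard drop shut over it. Work gently and grip nothing: do not lift, tip or shove the boxes along, leave the yellow-guarded switch shut and off, and do not disturb the two vials and the small beaker.

Things in the scene. Friction and masses are not known exactly. Their poses are not given: they have to be found in the camera images.
- red_box: The box to switch on, with the red guard: grey box 100 x 100 x 50 mm high, 2 kg, loose on rubber feet (a hard push slides it). Origin: centre of its underside; own -x is the front (facing the robot's left, within 0.4 rad), +z up. A black cable gland juts 18 mm from the back.
- red_guard (a joint): red guard's angle, rad: 0 shut, grows as its front lifts, stop at 1.2. Hinge along the box's y axis at box x=+10, z=55 mm. 40 g and a weak closing spring: under 1 N at the tab lifts it, it stays up at no angle and drops shut by itself, so the finger must hold it up while flipping the toggle. Shut, the hood covers box x=-48..+10, y=-31..+31, up to z=95 mm; 56 mm wide inside, open below.
- red_toggle (a joint): angle of the steel toggle under the red guard, rad: 0 off, leaning 0.3 rad to the box's front; 0.6 on, leaning 0.3 rad to its back; stops at both ends. Starts within 0.05 of off. Pivot along the box's y axis at box x=-28, z=50 mm (panel height). About 1 to 2 N at the ball turns it; it stays where left. The falling guard clears it either way.
- red_tab (a point): middle of the front edge of the red guard's tab, moves with the guard; shut, at box x=-66, y=0, z=63.5 mm. The tab is 44 mm wide, 3 mm thick (edge bead 4.4), underside z=62 mm, and overhangs the box's front face (x=-50) by 16 mm: a finger tilted about 40 degrees, tip forward, hooks under it, raises it to 0.8 rad, then reaches in to the toggle with the tab riding on the finger.
- red_toggle_tip (a point): centre of the 9 mm ball on the end of the red box's toggle (bat 6.4 mm thick), 34 mm from the pivot; at off it is at box x=-38, y=0, z=82.5 mm, at on at box x=-18, y=0, z=82.5 mm
- yellow_box: The box to leave alone: same make as the red one, but with a yellow guard. The two may stand in either place. grey box 100 x 100 x 50 mm high, 2 kg, loose on rubber feet (a hard push slides it). Origin: centre of its underside; own -x is the front (facing the robot's left, within 0.4 rad), +z up. A black cable gland juts 18 mm from the back.
- yellow_guard (a joint): angle of the yellow guard, made like the red one; 0 shut; leave it shut
- yellow_toggle (a joint): angle of the toggle under the yellow guard, made like the red one; starts at off (within 0.05 of 0); leave it off
- vial_a: clear glass vial with a white cap, 24 mm across, 56 mm high, loose, beyond the gap between the boxes; origin at the centre of its underside; leave it alone
- vial_b: clear glass vial with a black cap, 24 mm across, 56 mm high, loose, to the right of the boxes; origin at the centre of its underside; leave it alone
- beaker: small clear beaker 55 x 61 mm, 56 mm high, loose, at the far left of the boxes; origin at the centre of its underside; leave it alone
Mind the look-alikes: they are no part of the job. What is shaped like the red_box but green is not meant.

How it is judged:
By the outcome, as a careful person would: the job done as asked, in the order asked, and still so for the second after the job is handed in, with the robot touching nothing.
It also fails if it takes over 42 s, if anything falls off the work surface, if the arm or the gripper's body presses on something with over 40 N, if the wrist force passes 120 N, or if a joint passes its speed limit or range.

### The arm

A 6-joint arm with a two-finger parallel gripper is mounted at the origin on a cart in front of the work surface, level with it; the furniture and walls round the work are solid. World frame = base frame: x ahead of the robot, y to its left, z up, the work surface at z = 0. Lengths are in m, angles in rad, forces in N, time in s.
With the tool pointing down it reaches from about 0.275 to 0.85 m from the base axis. Payload 5.2 kg.
Tool frame: the origin (TCP) lies at the very end of the fingers, on their centre line; the grasp point (between the pads) lies 19 mm behind it; z points along the fingers, y is the line along which they close (so a half turn about z gives the same grasp; the last joint's range is limited). The gripper opens to 85 mm and grips with 20 to 120 N. Pads are 22 mm wide; open, the fingers measure 114 mm over their backs; the gripper's body (76 mm by 85 mm) begins 54 mm behind the grasp point. The pads swing forward as they close: fully open they stand 13 mm farther back than shut.
Start: joints at [1.113, 0.259, 1.535, -0, 1.348, -0.203], TCP at [0.139, 0.532, 0.231] pointing down, gripper open.
Joint ranges: [-3.14, 3.14], [-0.91, 2.08], [0.19, 2.58], [-1.22, 4.36], [0.22, 2.71], [-3.12, 3.12]. Speed limits (rad/s): [2.57, 2.57, 3.14, 3.14, 3.14, 3.14].

### API

Orientations are given as a rotation vector (axis times angle).
In Python, from workcell import r, grab_frame, camera_model, job_done, spotter, monitor gives the robot as it stands. Calls block until the motion is done:
- r.move_ptp(position, orientation): joint-space move of the TCP to a pose.
- r.line_to(position, rate=0.15, frame=None): straight line of the TCP; frame=None keeps the orientation; rate is the mean speed in m/s.
- r.goto_joints(angles): joint-space move.
- r.set_gripper(opening, squeeze=None): opening from 0.0 (shut) to 1.0 (fully open); squeeze is the grip in N (None keeps the last); returns when the fingers have stopped.
- r.hold(seconds).
- r.ik(position, orientation): joint angles nearest the present ones, or None.
- grab_frame(name): name is "scene" or "top" or "wrist"; returns the picture (400x640x3 uint8, red, green, blue); there is no depth.
- camera_model(name): a dict with "fx", "fy", "cx", "cy" (pixels), "extrinsics" (4x4, takes a point from world to camera coordinates). Camera axes: x right, y up, looking along -z (the intrinsics and any distortion apply to the point x, -y, -z); pixel columns grow to the right and rows downward; lengths in m; the calibration is good to about 2 mm. A picture is of the moment at which its call begins: read the wrist's pose just before it. camera_model takes no time and is no camera call; for the wrist camera it gives the pose at the moment of the call.
A pose or a line that the arm cannot do raises r.PlanningError and nothing moves.
- job_done(): hands the job in; it is judged then, once.
Trained networks look in the newest picture that a camera, given by its name, has taken for a name from the list of things; names that differ only in an ending like _2 or _b are one class to them, and where a whole thing is asked for, a point or a joint stands for the part that bears it (a point fixed in the world has none). Each returns a list of dicts, best first, with "score" (0 to 1); they miss things now and then, are a little off and sometimes report something else, mostly with a low value. They report only what shows in the picture. A call takes as long as a camera call. They do not tell look-alikes from the thing itself.
- spotter.search_frame(camera, query): "centre" ([x, y, z] in m, in world coordinates, good to about 4 mm: the middle of the surface that is visible of it).
- spotter.mark_of(camera, query): "centre" ([x, y, z] in m, in world coordinates, good to about 4 mm: a listed point, or the origin of a listed thing).
Readings, each from a call of its own:
- monitor.get_t(): time.
- monitor.get_joint_pos(): joint angles.
- monitor.get_dq(): joint speeds.
- monitor.get_tau(): joint torques, N m.
- monitor.get_position(): TCP position.
- monitor.get_ee_rot(): TCP orientation.
- monitor.get_contact_force(): force on the tool from outside, world axes, zero at the start.
- monitor.get_wrist_torque(): the same for the moment, N m.
- monitor.get_gripper_width(): opening from 0.0 (shut) to 1.0 (fully open).
- monitor.get_grip_force(): force on a finger pad.
Only numpy, scipy, OpenCV 4.12 (cv2) and the standard library are available. Lean on these libraries where they do the work, as an engineer would, in place of code of your own. Each camera call takes 0.05 s, during which the arm holds its last target. There are 200 camera calls.

## Working session

There is one attempt and no reset: what is moved stays moved. The work goes in short steps, each a Python script; the robot and the scene stay as the last script left them, time stands still between calls to the robot, and variables do not carry over. Pictures are saved under pics/ and viewed, at most 10 in all, crops included, and the job is handed in when it is done.

```bash
mkdir -p pics
python3 - <<'E'
from workcell import *
import cv2,numpy as np
ims=[]
for c in ["top","scene"]:
    im=grab_frame(c); cv2.imwrite(f"pics/{c}0.png",im[:,:,::-1])
    for q in ["red_box","yellow_box","red_tab","red_toggle_tip","vial_a","vial_b","beaker"]:
        print(c,q,[(np.round(d["centre"],3).tolist(),round(d["score"],2)) for d in spotter.mark_of(c,q)][:4])
    m=camera_model(c); print({k:(np.round(v,3).tolist() if not isinstance(v,str) else v) for k,v in m.items()})
print(monitor.get_t(),monitor.get_ee_rot(),monitor.get_gripper_width())
E
```

```text
top red_box []
top yellow_box [([0.49, -0.112, 0.001], 0.72)]
top red_tab [([0.512, 0.297, 0.061], 0.92), ([0.525, 0.132, 0.06], 0.72)]
top red_toggle_tip []
top vial_a [([0.651, 0.015, 0.001], 0.66)]
top vial_b [([0.651, 0.015, 0.001], 0.66)]
top beaker [([0.655, 0.352, -0.002], 0.74)]
{'fx': 513.238, 'fy': 513.238, 'cx': 323.109, 'cy': 205.667, 'extrinsics': [[0.024, -1.0, -0.006, -0.007], [0.978, 0.023, 0.208, -0.589], [-0.208, -0.011, 0.978, -1.256], [0.0, 0.0, 0.0, 1.0]]}
scene red_box [([0.515, 0.062, 0.0], 0.98), ([0.5, 0.235, -0.001], 0.59), ([0.518, 0.299, 0.063], 0.25)]
scene yellow_box [([0.491, -0.107, -0.004], 0.91), ([0.517, 0.299, 0.065], 0.33)]
scene red_tab [([0.532, 0.132, 0.064], 0.61), ([0.516, 0.297, 0.062], 0.53)]
scene red_toggle_tip []
scene vial_a [([0.654, 0.011, -0.0], 0.63), ([0.57, -0.351, 0.001], 0.51)]
scene vial_b [([0.654, 0.011, -0.0], 0.63), ([0.57, -0.351, 0.001], 0.51)]
scene beaker [([0.655, 0.358, 0.002], 0.72), ([0.494, -0.11, -0.004], 0.27)]
{'fx': 462.907, 'fy': 462.907, 'cx': 322.556, 'cy': 195.41, 'extrinsics': [[0.886, -0.464, -0.014, -0.486], [0.25, 0.452, 0.856, -0.191], [-0.391, -0.762, 0.516, -1.197], [0.0, 0.0, 0.0, 1.0]]}
0.8 [-3.99093167e-01 -3.11612218e+00 -1.07036040e-05] 0.9980921636125877
```

View pics/top0.png

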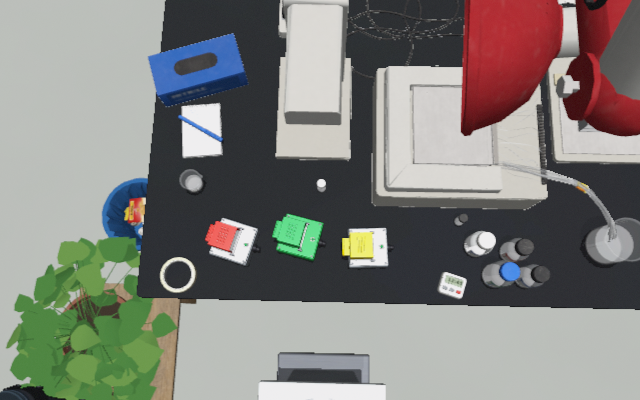

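View pics/scene0.png

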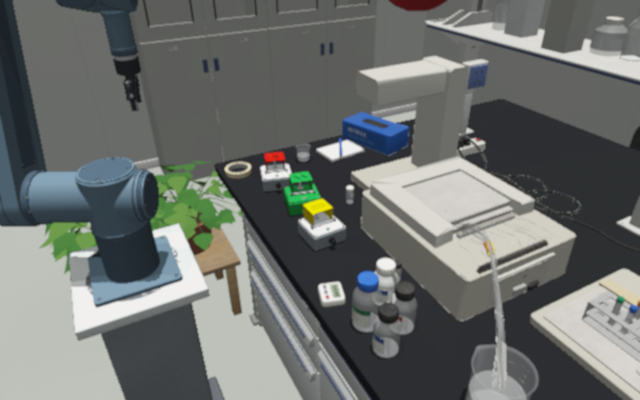

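Lookalikes: red-guarded grey box at top (232,241), scene (275,172), which is the target. The all-green box is at top (299,237), the yellow one at (367,247). The networks mixed up the tabs: (0.53,0.13) belongs to the green box. I choose the box at about (0.500,0.235), with its tab at about (0.514,0.297). Next: close the gripper, go to the tilted pre-pose and check close up.

```bash
cat > h.py <<'E'
import numpy as np,cv2,json
from scipy.spatial.transform import Rotation as Ro
from workcell import *
TILT=np.radians(40)
class Box:
    def __init__(s,o,yaw):
        s.o=np.array(o,float); s.R=Ro.from_euler('z',yaw).as_matrix()
    def w(s,p): return s.o+s.R@(np.array(p,float)/1000)
    def rot(s,sgn=1):
        z=s.R@[np.sin(TILT),0,-np.cos(TILT)]; y=sgn*s.R[:,1]
        return Ro.from_matrix(np.c_[np.cross(y,z),y,z]).as_rotvec()
    def tcp(s,cx,cz,y=0):  # front-upper corner of the fingers -> TCP
        return s.w([cx-11*np.cos(TILT),y,cz-11*np.sin(TILT)])
def proj(m,P):
    p=(m["extrinsics"]@np.r_[P,1])[:3]; return m["cx"]+m["fx"]*p[0]/-p[2], m["cy"]+m["fy"]*p[1]/p[2]
def draw(im,m,b):
    im=im[:,:,::-1].copy()
    E=lambda L,c:[cv2.line(im,*[tuple(int(round(v)) for v in proj(m,b.w(q))) for q in (L[i],L[i+1])],c,1) for i in range(len(L)-1)]
    E([[-50,-50,50],[50,-50,50],[50,50,50],[-50,50,50],[-50,-50,50]],(255,0,255))
    E([[-50,-50,0],[-50,50,0],[-50,50,50],[-50,-50,50],[-50,-50,0]],(255,0,255))
    E([[-48,-22,63.5],[-66,-22,63.5],[-66,22,63.5],[-48,22,63.5]],(255,255,0))
    E([[-48,-31,95],[-48,31,95]],(255,255,0))
    return im
E
python3 - <<'E'
from h import *
b=Box([.500,.235,0],np.arctan2(-.975,-.22))
r.set_gripper(0.0)
for sg in (1,-1):
    for p in (b.tcp(-130,100),b.tcp(-59,48),b.tcp(-22,80)):
        q=r.ik(p,b.rot(sg)); print(sg,None if q is None else np.round(q,2))
E
```

```text
1 [ 0.66  0.93  0.92 -0.44  1.84  0.89]
1 [ 0.6   0.88  1.17 -0.45  1.64  0.92]
1 [ 0.57  0.8   1.26 -0.47  1.62  0.9 ]
-1 [ 0.66  0.93  0.92 -0.44  1.84 -2.26]
-1 [ 0.6   0.88  1.17 -0.45  1.64 -2.22]
-1 [ 0.57  0.8   1.26 -0.47  1.62 -2.24]
```

Run:
```python
from h import *
b=Box([.500,.235,0],np.arctan2(-.975,-.22))
r.move_ptp(b.tcp(-150,130),b.rot(1))
print(monitor.get_t(),monitor.get_position(),monitor.get_gripper_width(),monitor.get_contact_force())
m=camera_model("wrist"); im=grab_frame("wrist")
for q in ["red_box","red_tab"]:
    print(q,[(np.round(d["centre"],4).tolist(),round(d["score"],2)) for d in spotter.mark_of("wrist",q)][:3])
cv2.imwrite("pics/w1.png",draw(im,m,b)); cv2.imwrite("pics/w1raw.png",im[:,:,::-1]); np.save("m1.npy",m,allow_pickle=True)
```

```text
3.1667 [0.53431992 0.39050415 0.12378611] 0.0024211775300956766 [-0.86446915  0.43440505  0.5612011 ]
red_box [([0.4945, 0.2336, 0.0022], 0.91), ([0.5134, 0.0648, 0.0008], 0.71)]
red_tab [([0.5131, 0.2975, 0.0657], 0.86), ([0.5312, 0.1317, 0.0625], 0.56)]
```

View pics/w1.png

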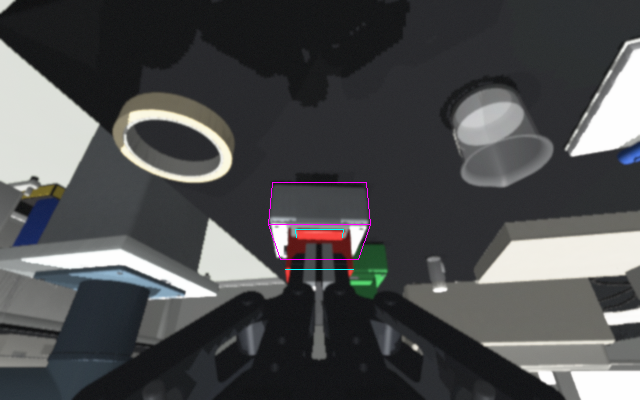

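The target is confirmed: red guard on a grey box at (319,220), with the overlay nearly on the box outline and the green lookalike behind it at (372,265). Now a zoomed crop to refine.

Run:
```python
from h import *
im=cv2.imread("pics/w1raw.png"); m=np.load("m1.npy",allow_pickle=True).item()
c=im[170:300,255:390]; c=cv2.resize(c,None,fx=4.4,fy=4.4,interpolation=cv2.INTER_CUBIC)
b=Box([.500,.235,0],np.arctan2(-.975,-.22))
for p in [[-50,-50,0],[-50,50,0],[-50,50,50],[-50,-50,50],[-66,-22,63.5],[-66,22,63.5],[50,50,50],[50,-50,50]]:
    u,v=proj(m,b.w(p)); print(p,round(u,1),round(v,1)); cv2.drawMarker(c,(int((u-255+.5)*4.4),int((v-170+.5)*4.4)),(255,0,255),cv2.MARKER_CROSS,16,1)
cv2.imwrite("pics/w1c.png",c)
```

```text
[-50, -50, 0] 272.4 181.5
[-50, 50, 0] 366.0 181.7
[-50, 50, 50] 370.1 223.9
[-50, -50, 50] 268.3 223.7
[-66, -22, 63.5] 295.2 229.3
[-66, 22, 63.5] 343.3 229.4
[50, 50, 50] 358.4 258.7
[50, -50, 50] 279.5 258.5
```

View pics/w1c.png

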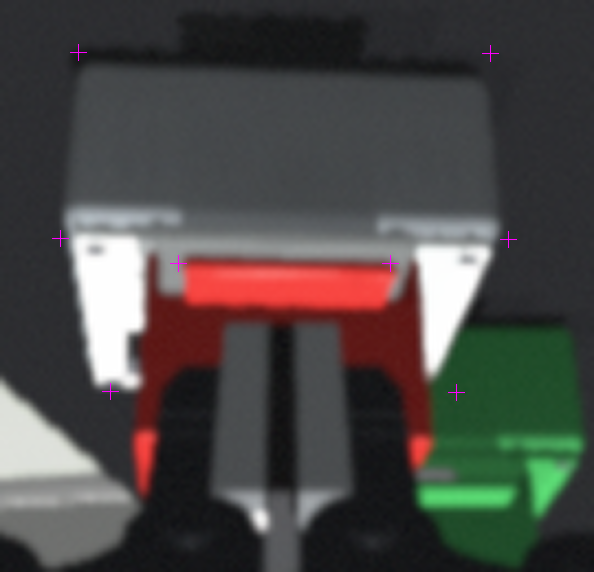

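Run:
```python
from h import *
from scipy.optimize import least_squares
m=np.load("m1.npy",allow_pickle=True).item()
im=cv2.imread("pics/w1raw.png")
P=np.array([[-50,-50,0],[-50,50,0],[-66,-22,63.5],[-66,22,63.5],[50,-50,50],[50,50,50],[-50,-50,48],[-50,50,48]])
O=np.array([[77,63],[490,75],[184,262],[397,264],[97,387],[430,380],[67,225],[497,235]])/4.4+[254.5,169.5]
f=lambda x:(np.array([proj(m,Box([x[0],x[1],0],x[2]).w(p)) for p in P])-O).ravel()
s=least_squares(f,[.4945,.2336,-1.853],loss="soft_l1")
print(s.x,np.round(s.fun.reshape(-1,2),1).tolist())
for x in (s.x,[.4945,.2336,np.arctan2(-.0639,-.0186)]):print(x,Box([x[0],x[1],0],x[2]).w([-66,0,63.5]))
```

```text
[ 0.49732684  0.23466441 -1.84763149] [[0.5, -3.2], [-0.2, -2.9], [0.1, 0.2], [-0.4, 0.9], [-1.3, 0.6], [1.6, 3.8], [-1.2, 0.4], [2.0, 0.8]]
[ 0.49732684  0.23466441 -1.84763149] [0.51536548 0.29815148 0.0635    ]
[0.4945, 0.2336, np.float64(-1.8540495056556958)] [0.51294572 0.29696999 0.0635    ]
```

```bash
cat >> h.py <<'E'
b=Box([.4965,.2345,0],-1.85)
def go(x,z,rate=.05,y=0):
    r.line_to(b.tcp(x,z,y),rate); rep(x,z)
def rep(x,z):
    f=monitor.get_contact_force(); print(x,z,"t%.1f"%monitor.get_t(),"Fbox",np.round(b.R.T@f,2),"err mm",np.round(1000*b.R.T@(monitor.get_position()-b.tcp(x,z)),1))
E
python3 - <<'E'
from h import *
r.move_ptp(b.tcp(-105,46),b.rot(1)); rep(-105,46)
go(-75,46,.08); go(-60,47); go(-56,57); go(-52,66)
im=grab_frame("wrist"); m=camera_model("wrist")
im2=grab_frame("scene"); u,v=map(int,proj(camera_model("scene"),b.w([-30,0,70])))
a=draw(im,m,b)[130:330,200:440]; c=im2[v-35:v+35,u-42:u+42,::-1]
cv2.imwrite("pics/s2.png",np.hstack([cv2.resize(a,(480,400)),cv2.resize(c,(480,400),interpolation=cv2.INTER_CUBIC)])[:, :800+160] if 0 else np.hstack([cv2.resize(a,(400,400)),cv2.resize(c,(400,400),interpolation=cv2.INTER_CUBIC)]))
E
```

```text
-105 46 t3.8 Fbox [-0.2   0.91  0.29] err mm [-0.2 -0.1  0.8]
-75 46 t4.3 Fbox [0.35 0.37 0.34] err mm [-1.3  0.4  1.5]
-60 47 t4.8 Fbox [-0.15  0.31  0.32] err mm [0.3 0.1 0.1]
-56 57 t5.1 Fbox [-0.74 -0.29 -0.18] err mm [-0.3  0.3  0.6]
-52 66 t5.5 Fbox [-0.4  -0.04  1.23] err mm [0.  0.2 0.5]
```

View pics/s2.png

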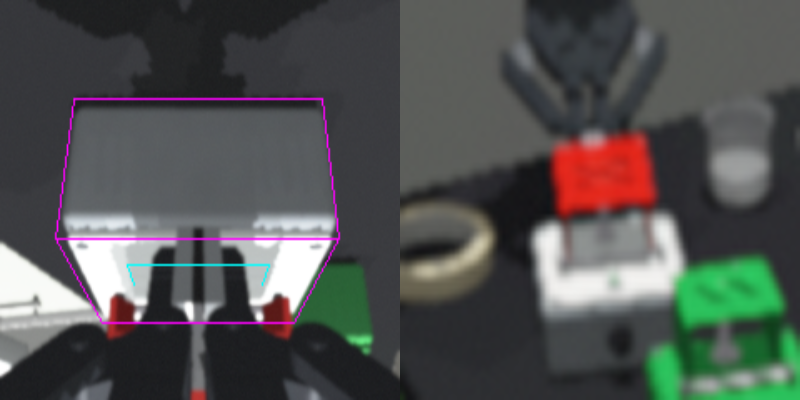

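The guard is up and riding on the finger (red hood raised in the scene crop at about (605,175)), and the box still sits on its overlay. Now raise further and push in.

Run:
```python
from h import *
go(-48,80)
for x in (-42,-36,-30,-26,-23,-21): go(x,80,.04)
im=grab_frame("wrist"); m=camera_model("wrist")
im2=grab_frame("scene"); u,v=map(int,proj(camera_model("scene"),b.w([-30,0,70])))
a=draw(im,m,b)[130:330,200:440]; c=im2[v-35:v+35,u-42:u+42,::-1]
cv2.imwrite("pics/s3.png",np.hstack([cv2.resize(a,(400,400)),cv2.resize(c,(400,400),interpolation=cv2.INTER_CUBIC)]))
```

```text
-48 80 t6.0 Fbox [ 0.37  0.69 -0.35] err mm [-0.1  0.2  0.6]
-42 80 t6.3 Fbox [-0.95  0.68 -0.49] err mm [ 0.5 -0.1 -0.1]
-36 80 t6.6 Fbox [-0.53  0.09 -0.53] err mm [ 0.3 -0.  -0. ]
-30 80 t6.9 Fbox [-0.18  0.24  0.3 ] err mm [ 0.3 -0.   0.1]
-26 80 t7.2 Fbox [-0.1   0.53 -0.34] err mm [ 0.2 -0.   0. ]
-23 80 t7.4 Fbox [-0.01  0.22 -0.32] err mm [ 0.2 -0.  -0. ]
-21 80 t7.7 Fbox [-3.06 -0.33 -1.5 ] err mm [-0.2 -0.  -0.1]
```

View pics/s3.png

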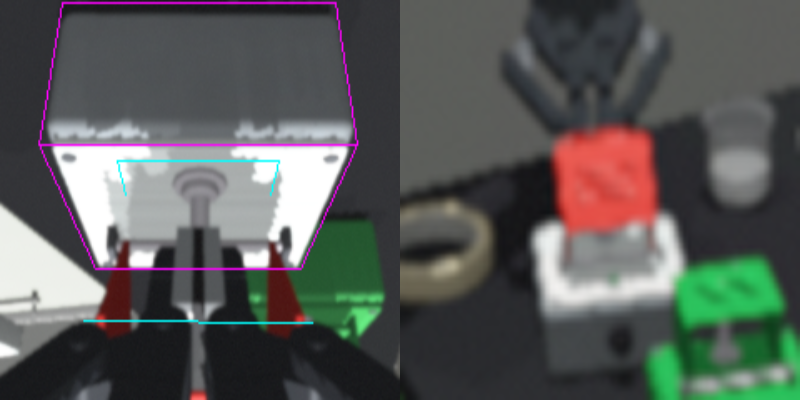

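Wrist view: the toggle's base is at (200,185), its bat runs up behind the fingertip at (200,228), and the guard is up. Force has just risen to 3 N, so I keep pushing in small steps until it hits a firm stop.

Run:
```python
from h import *
m=camera_model("wrist")
for th in (-.3,0,.3): print(th,np.round(proj(m,b.w([-28+34*np.sin(th),0,50+34*np.cos(th)])),1))
print("tip",np.round(proj(m,b.tcp(-21,80)),1), "pivot",np.round(proj(m,b.w([-28,0,50])),1))
x=-21
while x<-6:
    x+=1.5; go(x,80,.03); r.hold(.1)
    f=-np.mean([(b.R.T@monitor.get_contact_force())[0] for _ in range(3)]); print("push",round(f,2))
    if f>5.5: break
im=grab_frame("wrist"); m=camera_model("wrist")
for th in (-.3,0,.3): print(th,np.round(proj(m,b.w([-28+34*np.sin(th),0,50+34*np.cos(th)])),1))
cv2.imwrite("pics/s4.png",cv2.resize(draw(im,m,b)[130:300,220:420],(800,600)[:2] if 0 else (700,595),interpolation=cv2.INTER_CUBIC))
```

```text
-0.3 [318.6 270.1]
0 [318.6 278.8]
0.3 [318.6 281.1]
tip [318.6 257.7] pivot [318.6 221. ]
-19.5 80 t8.0 Fbox [-6.2  -0.75 -1.02] err mm [-1.3  0.1 -0.2]
push 6.15
-0.3 [318.5 269.9]
0 [318.4 278.7]
0.3 [318.4 281.1]
```

View pics/s4.png

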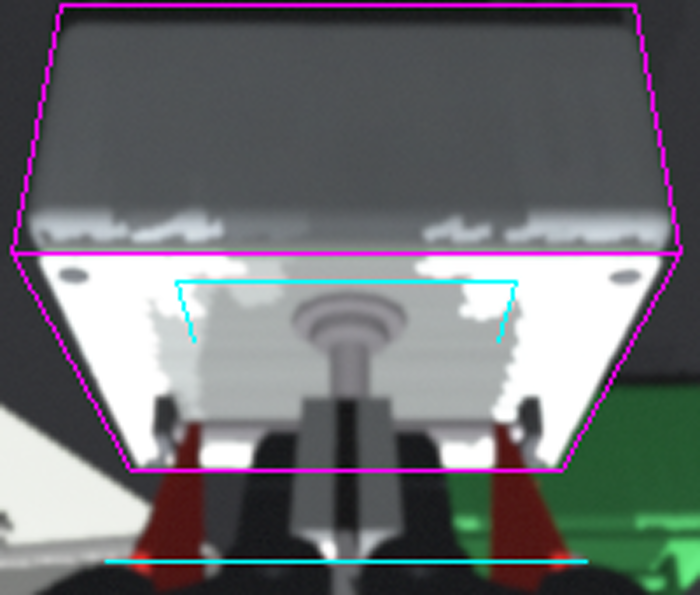

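The force climbs stiffly right where the on stop is expected. I'll back off with the guard still held, to check the toggle.

Run:
```python
from h import *
go(-35,78); go(-50,72)
im=grab_frame("wrist"); m=camera_model("wrist")
for th in (-.3,0,.3): print(th,[np.round((np.array(proj(m,b.w([-28+l*np.sin(th),0,50+l*np.cos(th)])))-[220,130])*3.5).tolist() for l in (0,15,25,34)])
cv2.imwrite("pics/s5.png",cv2.resize(im[130:300,220:420,::-1],(700,595),interpolation=cv2.INTER_CUBIC))
```

```text
-35 78 t8.6 Fbox [-1.15  0.9  -0.55] err mm [ 0.  -0.1 -0.2]
-50 72 t9.1 Fbox [-0.43 -0.73  0.81] err mm [-0.2 -0.1 -0.3]
-0.3 [[345.0, 426.0], [345.0, 494.0], [345.0, 544.0], [345.0, 593.0]]
0 [[345.0, 426.0], [345.0, 505.0], [345.0, 562.0], [345.0, 616.0]]
0.3 [[345.0, 426.0], [345.0, 509.0], [345.0, 566.0], [345.0, 618.0]]
```

View pics/s5.png

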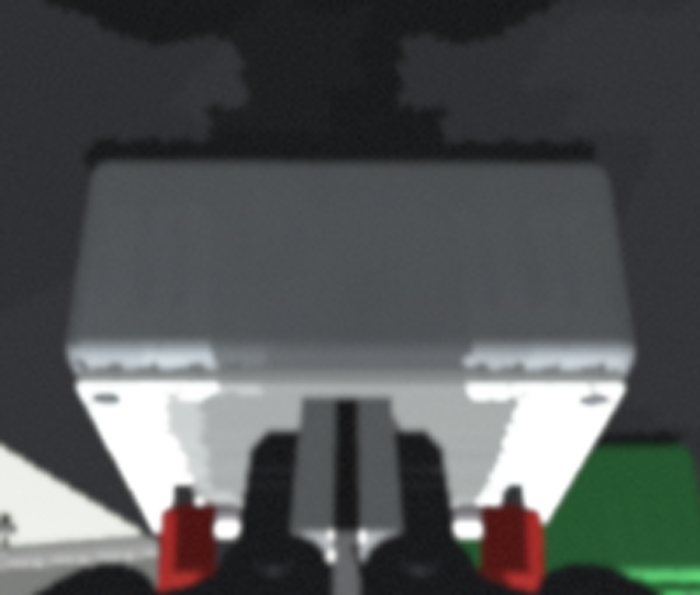

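The finger hides the ball here. I'll withdraw gently, let the guard shut, and compare through the hood's open back with the initial scene image.

Run:
```python
from h import *
go(-56,57); go(-60,46); go(-64,42); go(-105,44,.08); r.move_ptp(b.tcp(-150,130),b.rot(1)); rep(-150,130)
im2=grab_frame("scene")[:,:,::-1]; 
print("tip",spotter.mark_of("scene","red_toggle_tip"))
m=camera_model("scene"); u,v=map(int,proj(m,b.w([-10,0,60])))
f=lambda i:cv2.resize(i[v-25:v+25,u-25:u+25],(400,400),interpolation=cv2.INTER_CUBIC)
cv2.imwrite("pics/s6.png",np.hstack([f(cv2.imread("pics/scene0.png")),f(im2)]))
for x in (-38,-18): print(x,(np.array(proj(m,b.w([x,0,82.5])))-[u-25,v-25])*8)
w=grab_frame("wrist"); print("wtip",spotter.mark_of("wrist","red_tab")[:1]); cv2.imwrite("pics/w6.png",w[:,:,::-1])
g=grab_frame("top"); cv2.imwrite("pics/t6.png",g[:,:,::-1])
a=cv2.imread("pics/top0.png")[150:280,160:480].astype(int); d=np.abs(a-g[150:280,160:480,::-1]).max(2)
ys,xs=np.where(d>45); print(len(ys),(xs.min()+160,xs.max()+160,ys.min()+150,ys.max()+150) if len(ys) else "")
```

```text
-56 57 t9.6 Fbox [-0.22  0.58 -0.46] err mm [ 0.1 -0.2 -0.5]
-60 46 t10.0 Fbox [-0.48  0.45 -0.58] err mm [ 0.2 -0.2 -0.4]
-64 42 t10.3 Fbox [ 0.09  0.22 -0.1 ] err mm [-0.1 -0.1 -0.2]
-105 44 t10.9 Fbox [-0.13  0.11  0.67] err mm [ 0.3 -0.1 -0.1]
-150 130 t11.4 Fbox [ 0.21  0.27 -1.4 ] err mm [-0.4  0.3  1.3]
tip []
-38 [190.79828247 129.52978377]
-18 [196.23397455 150.37055422]
wtip [{'centre': [0.5309, 0.1315, 0.0635], 'score': 0.91}]
94 (np.int64(160), np.int64(169), np.int64(211), np.int64(279))
```

View pics/s6.png

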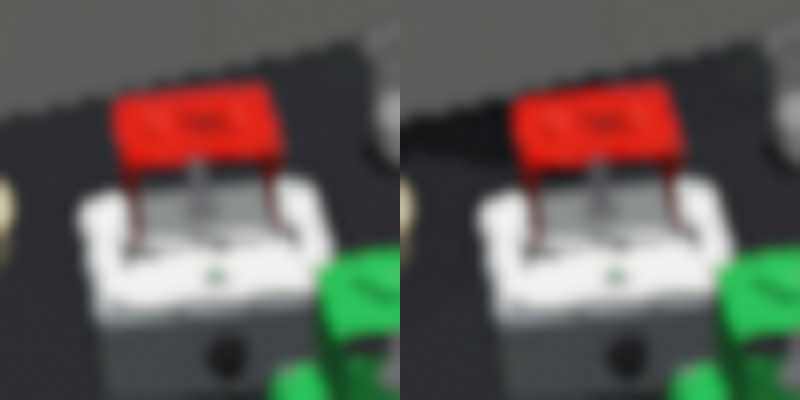

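Run:
```python
from h import *
m=camera_model("scene"); im=grab_frame("scene").astype(int); o=cv2.imread("pics/scene0.png")[:,:,::-1].astype(int)
for n,p in dict(edge=[10,0,95],pivot=[-28,0,50],off=[-38,0,82.5],on=[-18,0,82.5],onlow=[-20.6,0,75],offlow=[-35.4,0,75]).items(): print(n,np.round(proj(m,b.w(p)),1))
u,v=map(int,proj(m,b.w([-18,0,75])))
print(u,v); 
for i in (o,im): print(i[v-5:v+11,u-6:u+7].mean(2).astype(int)); 
for i in (o,im): print("red-g",(i[v-5:v+6,u-4:u+5,0]-i[v-5:v+6,u-4:u+5,1]))
```

```text
edge [275.3 160.1]
pivot [274.8 167.1]
off [273.8 157.2]
on [274.5 159.8]
onlow [274.6 161.5]
offlow [274.1 159.5]
274 161
[[ 98 102 103  97  89  82  79  76  77  80  85  94  99]
 [ 92  95 100  97  93  89  86  83  84  84  88  91  95]
 [ 91  93  96  97  95  94  93  90  90  89  91  93  95]
 [ 94  94  96  95  95  94  94  92  88  87  87  90  90]
 [ 86  89  92  90  89  94  96  87  75  71  69  70  73]
 [ 70  72  71  73  75  85  92  80  61  52  49  51  51]
 [ 50  51  52  52  57  72  87  79  59  48  49  49  50]
 [ 49  49  49  51  56  72  88  84  71  67  70  73  76]
 [ 70  73  77  81  85  90  97  96  96 102 107 110 112]
 [104 110 112 116 117 114 109 109 117 128 133 134 136]
 [126 133 136 136 131 122 112 112 119 130 139 142 142]
 [132 142 143 141 135 123 114 113 117 130 139 142 142]
 [132 142 142 142 138 129 124 124 130 138 144 147 148]
 [136 147 149 149 146 140 136 139 148 155 162 169 173]
 [154 169 173 174 169 159 147 147 155 161 173 186 191]
 [165 182 190 194 193 188 175 170 161 157 172 192 201]]
[[ 98 101 102  98  90  85  79  76  77  79  86  95 100]
 [ 90  95 100  98  94  89  85  83  84  84
[... 956 characters left out ...]
 163 142 123 122 131 136 138]
 [131 123 108  77  50  44  50  53  53]
 [ 46  42  33  17   6   6   8   8   5]
 [  2   1   0   0   0  -1  -1  -2  -2]
 [ -2  -3  -2  -2   0   0  -2  -3  -3]
 [ -4  -4  -2  -1   1   1  -2  -3  -4]
 [ -4  -3  -2  -1   1   1  -1  -2  -4]]
red-g [[183 180 170 159 147 137 143 158 170]
 [184 184 180 176 165 157 159 165 176]
 [187 188 188 185 181 179 182 183 186]
 [187 186 185 180 174 173 179 183 181]
 [175 173 165 148 128 123 130 137 137]
 [133 131 117  85  56  45  49  54  53]
 [ 55  53  41  22   8   4   7   7   5]
 [  2   2   1   0  -1   0   0  -3  -2]
 [ -4  -4  -2  -1   0   0  -2  -2  -3]
 [ -4  -3  -2  -1   0   0  -1  -2  -4]
 [ -5  -4  -2   0   1   1  -1  -3  -4]]
```

The hood's pixels match the shut state, and nothing in the top view's work area changed. The finger tip necessarily swept the bat past centre to a stiff stop within 1–2 mm of the predicted on position. The bat's shading also changed while its neighbours' did not. Handing in.

```bash
python3 -c "
from workcell import *
print(job_done())"
```

```text
the job is handed in; nothing more can be done
None
```

I handed the job in at about 11.5 s: the guard was lifted by fingertip, the toggle pushed back to a firm stop at its on position, and the guard let down shut with the other objects undisturbed; the toggle's final position is inferred from that stop, the finger's position and a shading change, because the ball was never directly in view.

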